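# Sweep the loose bag clips and stopper off the spice shelf into its drawer

### The job

Two white bag clips and a spare silicone stopper have been left on the front of the black spice shelf above the hob. Sweep all three forward over the shelf's front edge with your fingertips so that they drop into the open drawer below, picking nothing up, and then push the drawer fully shut. Leave the jars, the pepper mill, the yellow container and the small round tin standing where they are.

Things in the scene. Friction and masses are not known exactly. Their poses are not given: they have to be found in the camera images.
- shelf: black shelf unit on legs, fixed, 250 mm deep (x), 660 mm wide (y); origin: middle of its front edge at worktop level (z=0); x to its back (away from the robot), z up. Its flat deck's top is 122 mm above the worktop, from local x = 0 (lipless front edge) to 250 mm, 18 mm thick. A 33 mm high rail runs along the back. The drawer runs under the deck's middle. A flat hob lies before it
- drawer (a joint): how far the drawer is pulled out of the shelf's base towards the robot, m: 0 = fully shut, front panel flush with the shelf's front edge; starts at 0.095 to 0.115, can go to 0.15. Slides along the shelf's x axis, stays where it is left, takes about 1 to 3 N; a push anywhere on its front panel closes it
- drawer_in (a point): centre of the drawer's inner floor, moves with it, 52 mm above the worktop; axes as the shelf's. Inside 166 mm (x) by 332 mm (y); side and back walls 8 mm thick, 40 mm above this floor. When it is pulled out, the part in front of the shelf's front edge is open to above
- drawer_front (a point): middle of the top edge of the drawer's front panel, on its outer face (towards the robot), moves with it, 102 mm above the worktop; axes as the shelf's. Panel 356 mm wide (y), 58 mm high (44 to 102 mm above the worktop), 16 mm thick, no knob; a finger notch 80 mm wide, 14 mm deep is cut in its top edge in the middle
- clip1: white plastic bag clip, closed: two bars side by side with a round hinge pin at one end, 60 mm long, 15 mm wide, 12 mm high, about 16 g, loose, lying flat on the front strip of the deck; origin: centre of its underside, y along its length, z up. To be swept into the drawer
- clip2: white plastic bag clip, closed: two bars side by side with a round hinge pin at one end, 60 mm long, 15 mm wide, 12 mm high, about 16 g, loose, lying flat on the front strip of the deck; origin: centre of its underside, y along its length, z up. To be swept into the drawer
- stopper: spare tan silicone stopper, a short cone standing on its wide end: 38 mm across at the foot, 33 mm at the top, 26 mm high, about 22 g, loose, on the front strip of the deck; origin: centre of its wide end, z up as it stands at first. To be swept into the drawer
- tin: low round metal spice tin with a lid, 48 mm across, 36 mm high, 90 g, loose; stands on the front strip of the deck in line with the clips and the stopper, about 78 mm from its neighbours; origin: centre of its underside. Must stay where it is
- jar1: hexagonal clear-glass spice jar closed by a tan cork-style silicone stopper, 56 mm across flats (65 mm across corners), 104 mm tall with the stopper, 0.24 kg, loose; stands on the rear of the deck; origin: centre of its underside, z up. Must stay where it is
- jar2: hexagonal clear-glass spice jar closed by a tan cork-style silicone stopper, 56 mm across flats (65 mm across corners), 104 mm tall with the stopper, 0.24 kg, loose; stands on the rear of the deck; origin: centre of its underside, z up. Must stay where it is
- jar3: hexagonal clear-glass spice jar closed by a tan cork-style silicone stopper, 56 mm across flats (65 mm across corners), 104 mm tall with the stopper, 0.24 kg, loose; stands on the rear of the deck; origin: centre of its underside, z up. Must stay where it is
- jar4: hexagonal clear-glass spice jar closed by a tan cork-style silicone stopper, 56 mm across flats (65 mm across corners), 104 mm tall with the stopper, 0.24 kg, loose; stands on the rear of the deck; origin: centre of its underside, z up. Must stay where it is
- mill: chrome pepper mill, 52 mm across, 155 mm tall, 0.3 kg, loose; stands near one end of the deck; origin: centre of its underside. Must stay where it is
- container: yellow plastic container with a clip-on lid, 120 mm (x) by 90 mm (y), 66 mm tall, 0.25 kg, loose; stands near the other end of the deck; origin: centre of its underside. Must stay where it is
Mind the look-alikes: they are no part of the job. Of the things shaped like the stopper, the tan one is meant.

How it is judged:
On the way, in this order (a step that is already met when the one before it is completed fails the run):
1. both clips and the stopper lie in the drawer while it is still open (x of clip1 in the frame of drawer_in between -0.085 and 0.085 m and y of clip1 in the frame of drawer_in between -0.168 and 0.168 m and z of clip1 in the frame of drawer_in between -0.01 and 0.048 m and x of clip2 in the frame of drawer_in between -0.085 and 0.085 m and y of clip2 in the frame of drawer_in between -0.168 and 0.168 m and z of clip2 in the frame of drawer_in between -0.01 and 0.048 m and x of stopper in the frame of drawer_in between -0.085 and 0.085 m and y of stopper in the frame of drawer_in between -0.168 and 0.168 m and z of stopper in the frame of drawer_in between -0.01 and 0.048 m and value of joint drawer above 0.07 m), for 0.2 s.
2. the drawer is pushed shut (value of joint drawer below 0.006 m), for 0.2 s.
At the end, for the whole second after the job is handed in: both clips and the stopper lie inside the drawer, the drawer is shut to within 6 mm, and the jars, mill, container and tin stand within 15 mm of where they were (x of clip1 in the frame of drawer_in between -0.085 and 0.085 m and y of clip1 in the frame of drawer_in between -0.168 and 0.168 m and z of clip1 in the frame of drawer_in between -0.01 and 0.048 m and x of clip2 in the frame of drawer_in between -0.085 and 0.085 m and y of clip2 in the frame of drawer_in between -0.168 and 0.168 m and z of clip2 in the frame of drawer_in between -0.01 and 0.048 m and x of stopper in the frame of drawer_in between -0.085 and 0.085 m and y of stopper in the frame of drawer_in between -0.168 and 0.168 m and z of stopper in the frame of drawer_in between -0.01 and 0.048 m and value of joint drawer below 0.006 m and not (distance of jar1 from where it was at the start of the episode above 0.015 m or angle between jar1's own z axis and vertical above 0.3 rad) and not (distance of jar2 from where it was at the start of the episode above 0.015 m or angle between jar2's own z axis and vertical above 0.3 rad) and not (distance of jar3 from where it was at the start of the episode above 0.015 m or angle between jar3's own z axis and vertical above 0.3 rad) and not (distance of jar4 from where it was at the start of the episode above 0.015 m or angle between jar4's own z axis and vertical above 0.3 rad) and not (distance of mill from where it was at the start of the episode above 0.015 m or angle between mill's own z axis and vertical above 0.3 rad) and not (distance of container from where it was at the start of the episode above 0.015 m or angle between container's own z axis and vertical above 0.3 rad) and not (distance of tin from where it was at the start of the episode above 0.015 m or angle between tin's own z axis and vertical above 0.3 rad)); the robot touches nothing.
It fails at once if a clip or the stopper is pushed with the arm or the body of the gripper instead of the fingers (contact force between any of clip1, clip2, stopper and the arm above 1 N).
It fails at once if a clip or the stopper is lifted (a clip 20 mm, the stopper 30 mm above the deck) instead of swept (height (world z) of any of clip1, clip2 above 0.142 m or height (world z) of stopper above 0.152 m).
It fails at once if a jar, the mill, the container or the tin is moved more than 15 mm or tipped ((distance of jar1 from where it was at the start of the episode above 0.015 m or angle between jar1's own z axis and vertical above 0.3 rad) or (distance of jar2 from where it was at the start of the episode above 0.015 m or angle between jar2's own z axis and vertical above 0.3 rad) or (distance of jar3 from where it was at the start of the episode above 0.015 m or angle between jar3's own z axis and vertical above 0.3 rad) or (distance of jar4 from where it was at the start of the episode above 0.015 m or angle between jar4's own z axis and vertical above 0.3 rad) or (distance of mill from where it was at the start of the episode above 0.015 m or angle between mill's own z axis and vertical above 0.3 rad) or (distance of container from where it was at the start of the episode above 0.015 m or angle between container's own z axis and vertical above 0.3 rad) or (distance of tin from where it was at the start of the episode above 0.015 m or angle between tin's own z axis and vertical above 0.3 rad)).
It also fails if it takes over 56 s, if anything falls off the work surface, if the arm or the gripper's body presses on something with over 40 N, if the wrist force passes 120 N, or if a joint passes its speed limit or range.

### The arm

A 6-joint arm with a two-finger parallel gripper is mounted at the origin on the work surface. World frame = base frame: x ahead of the robot, y to its left, z up, the work surface at z = 0. Lengths are in m, angles in rad, forces in N, time in s.
With the tool pointing down it reaches from about 0.325 to 0.775 m from the base axis. Payload 5.5 kg.
Tool frame: the origin (TCP) lies between the finger pads; the fingertips stand 8 mm ahead of it and the grasp point (between the pads) lies 11 mm behind it (tcp_to_tips is the distance from the TCP to the fingertips, in m); z points along the fingers, y is the line along which they close (so a half turn about z gives the same grasp; the last joint's range is limited). The gripper opens to 88 mm and grips with 3 to 60 N. Pads are 20 mm wide; open, the fingers measure 115 mm over their backs; the gripper's body (75 mm by 178 mm) begins 61 mm behind the grasp point.
Start: joints at [1.202, 0.091, 1.231, -0, 1.82, -0.057], TCP at [0.184, 0.571, 0.231] pointing down, gripper open.
Joint ranges: [-2.87, 2.87], [-0.86, 2.18], [0.17, 2.46], [-1.51, 4.65], [0.06, 2.69], [-2.65, 2.65]. Speed limits (rad/s): [2.57, 2.57, 3.01, 3.14, 3.14, 3.14].

### API

Orientations are given as a unit quaternion [w, x, y, z].
In Python, from bench import * gives the robot as it stands. Calls block until the motion is done:
- move_to(position, orientation): joint-space move of the TCP to a pose.
- move_l(position, speed=0.15, orientation=None): straight line of the TCP; orientation=None keeps the orientation; speed is the mean speed in m/s.
- movej(angles): joint-space move.
- gripper_open() and close(): open the fingers fully, or close them until they stop; the grip force is fixed at half the most.
- hold(seconds).
- inverse_kinematics(position, orientation): joint angles nearest the present ones, or None.
- state(): the state.
- get_image(name): name is "scene" or "side" or "wrist"; returns a dict with "frame" (384x512x3 uint8, blue, green, red), "depth" (384x512 float32, m along the optical axis (not along the pixel's ray), 0 where there is no reading), "camera_matrix" (3x3 intrinsics, pixels), "view" (4x4, takes a point from world to camera coordinates). Camera axes: x right, y up, looking along -z (the intrinsics and any distortion apply to the point x, -y, -z); pixel columns grow to the right and rows downward; lengths in m; the calibration is good to about 2 mm. The wrist camera is an equidistant fisheye: a pixel r from the principal point sees the ray r / f radians off the axis. A picture is of the moment at which its call begins.
A pose or a line that the arm cannot do raises IKError and nothing moves.
- job_done(): hands the job in; it is judged then, once.
The state is a dict: "time": time; "joint_pos": joint angles; "dq": joint speeds; "joint_torque": joint torques, N m; "ee_pos": TCP position; "ee_rot": TCP orientation; "ft_force": force on the tool from outside, world axes, zero at the start; "moment": the same for the moment, N m; "finger_gap": finger opening in m; "finger_force": force on a finger pad.
Only numpy, scipy, OpenCV 4.12 (cv2) and the standard library are available. Lean on these libraries where they do the work, as an engineer would, in place of code of your own. Each camera call takes 0.05 s, during which the arm holds its last target. There are 200 camera calls.

## Working session

There is one attempt and no reset: what is moved stays moved. The work goes in short steps, each a Python script; the robot and the scene stay as the last script left them, time stands still between calls to the robot, and variables do not carry over. Pictures are saved under pics/ and viewed, at most 10 in all, crops included, and the job is handed in when it is done.

```bash
ls; mkdir -p pics; python3 - <<'E'
from bench import *
import cv2,numpy as np
for n in ["scene","side"]:
    d=get_image(n); np.savez(n+".npz",**{k:d[k] for k in("frame","depth","camera_matrix","view")})
    cv2.imwrite(f"pics/{n}0.png",d["frame"])
    print(n,d["camera_matrix"].round(1).tolist(),d["view"].round(3).tolist(),[k for k in d])
print(state())
E
```

```text
pics
scene [[398.1, 0.0, 252.4], [0.0, 398.1, 190.2], [0.0, 0.0, 1.0]] [[0.885, 0.466, 0.007, -0.586], [-0.341, 0.639, 0.69, 0.124], [0.317, -0.613, 0.724, -1.176], [0.0, 0.0, 0.0, 1.0]] ['frame', 'depth', 'camera_matrix', 'view']
side [[470.9, 0.0, 250.6], [0.0, 470.9, 192.7], [0.0, 0.0, 1.0]] [[-0.756, -0.655, 0.017, 0.512], [0.519, -0.583, 0.625, -0.359], [-0.4, 0.481, 0.78, -0.85], [0.0, 0.0, 0.0, 1.0]] ['frame', 'depth', 'camera_matrix', 'view']
{'time': 0.1, 'joint_pos': array([ 1.20232806e+00,  9.17535723e-02,  1.23173850e+00, -2.06327331e-05,
        1.81979701e+00, -5.66835666e-02]), 'dq': array([ 0.00084362,  0.00068776, -0.00343298,  0.00154908,  0.00011577,
       -0.00071244]), 'joint_torque': array([ 2.44206858e-03, -4.47860813e+01, -4.07567382e+01,  6.99435524e-02,
        2.85058643e-02, -1.37331685e-04]), 'ee_pos': array([0.18396432, 0.57084202, 0.22965313]), 'ee_rot': array([-1.69179734e-04,  1.55264139e-01,  9.87872627e-01, -8.31231344e-04]), 'ft_force': array([-0.10851125,  0.02580405,  0.20111074]), 'moment': array([-0.00838296, -0.02590085,  0.01033752]), 'finger_force': 0.0, 'finger_gap': 0.0880121482926423}
```

View pics/scene0.png

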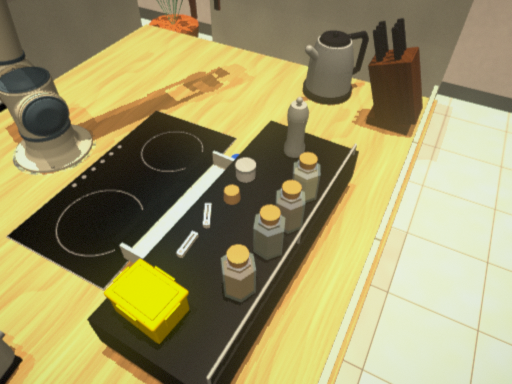

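View pics/side0.png

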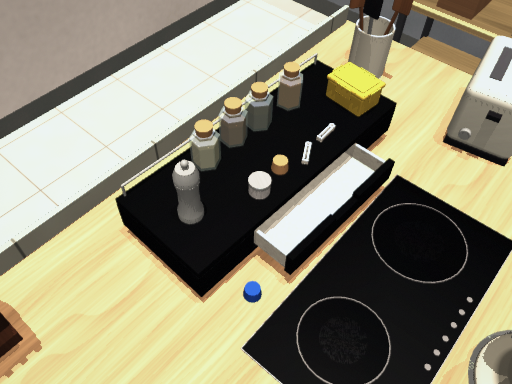

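The scene view shows the stopper at (232,194), the clips at (207,215) and (187,243), the tin at (245,170) and the drawer's open tray along (180,205). In the side view they are at (280,164), (307,152), (326,131) and (260,185).

Possible mix-ups:
- Stopper: four tan jar stoppers at (308,160), (291,187), (270,214) and (238,254) in the scene view, and a blue stopper on the worktop at side (252,291). I choose the lone tan one at scene (232,194).
- Clips: the white tin and the white drawer tray.

```bash
cat > vis.py <<'E'
import numpy as np,cv2
def ray(d,u,v):
    K,V=d["camera_matrix"],d["view"];R,t=V[:3,:3],V[:3,3]
    c=np.stack([(u-K[0,2])/K[0,0],-(v-K[1,2])/K[1,1],-np.ones_like(u,dtype=float)],-1)
    return -R.T@t, c@R
def onplane(d,u,v,z):
    o,r=ray(d,np.asarray(u,float),np.asarray(v,float)); return o+r*((z-o[2])/r[...,2])[...,None]
def cloud(d):
    v,u=np.mgrid[0:384,0:512].astype(float); o,r=ray(d,u,v); return o+r*d["depth"][...,None]
E
python3 - <<'E'
from vis import *
for n in["scene","side"]:
    d=dict(np.load(n+".npz"));P=cloud(d);f=d["frame"];hsv=cv2.cvtColor(f,cv2.COLOR_BGR2HSV)
    box=(P[...,0]>.1)&(P[...,0]<1)&(d["depth"]>0)
    deck=box&(abs(P[...,2]-.122)<.004)&(f.max(2)<70)
    n8,l,s,_=cv2.connectedComponentsWithStats(deck.astype(np.uint8))
    k=1+s[1:,4].argmax();p=P[l==k]
    r=cv2.minAreaRect((p[:,:2]*1000).astype(np.float32));print(n,"deck z",p[:,2].mean(),r,cv2.boxPoints(r).round().tolist())
    for nm,m in[("above .126-.17",box&(P[...,2]>.126)&(P[...,2]<.19)&(f.max(2)>70)),("drawer/white",box&(P[...,2]>.045)&(P[...,2]<.112)&(hsv[...,1]<60)&(f.max(2)>110))]:
        n8,l,s,c=cv2.connectedComponentsWithStats(m.astype(np.uint8))
        for i in range(1,n8):
            if s[i,4]>25:
                q=P[l==i];r=cv2.minAreaRect((q[:,:2]*1000).astype(np.float32))
                print(nm,c[i].round(),s[i,4],"z",q[:,2].min().round(3),q[:,2].max().round(3),"rect",np.round(r[0]),np.round(r[1]),round(r[2]),"bgr",f[l==i].mean(0).round())
E
```

```text
scene deck z 0.12278130312966078 ((674.06689453125, -62.61907958984375), (653.6026611328125, 234.34780883789062), 87.54215240478516) [[543.0, -384.0], [777.0, -394.0], [805.0, 259.0], [571.0, 269.0]]
above .126-.17 [331.  55.] 1007 z 0.126 0.19 rect [601. 644.] [163. 100.] 25 bgr [ 99. 118. 126.]
above .126-.17 [413.  85.] 317 z 0.126 0.19 rect [882. 593.] [106.  42.] 76 bgr [35. 57. 82.]
above .126-.17 [371.  81.] 30 z 0.129 0.181 rect [762. 553.] [25. 10.] 10 bgr [39. 64. 80.]
above .126-.17 [390.  89.] 100 z 0.126 0.164 rect [824. 551.] [ 9. 52.] 87 bgr [30. 52. 72.]
above .126-.17 [294. 145.] 421 z 0.126 0.19 rect [682. 176.] [50. 30.] 20 bgr [ 80. 101. 108.]
above .126-.17 [281. 255.] 1376 z 0.126 0.19 rect [770. -64.] [624.  62.] 87 bgr [120. 146. 157.]
above .126-.17 [245. 169.] 431 z 0.126 0.162 rect [615.  52.] [46. 48.] 29 bgr [141. 167. 176.]
above .126-.17 [309. 188.] 342 z 0.126 0.19 rect [756.  49.] [61. 28.] 1 bgr [ 78. 109. 118.]
above .126-.17 [232. 194.] 266 z 0.127 0.152 rect [624. -25.] [34. 36.] 79 bgr [ 72. 138. 174.]
above .126-.17 [207. 215.] 170 z 0.126 0.137
[... 2346 characters left out ...]
] 69 bgr [ 96. 149. 180.]
above .126-.17 [259. 184.] 525 z 0.126 0.161 rect [612.  53.] [47. 48.] 51 bgr [176. 183. 187.]
above .126-.17 [189. 210.] 508 z 0.126 0.19 rect [666. 198.] [50. 26.] 38 bgr [88. 94. 96.]
drawer/white [161. 136.] 2160 z 0.053 0.067 rect [ 933. -153.] [  21. 1267.] 0 bgr [215. 226. 221.]
drawer/white [377.  32.] 77 z 0.09 0.112 rect [ 749. -648.] [36. 12.] 19 bgr [120. 137. 144.]
drawer/white [369.  56.] 703 z 0.045 0.112 rect [ 718. -568.] [101.  42.] 33 bgr [108. 124. 132.]
drawer/white [485. 133.] 1273 z 0.045 0.112 rect [ 335. -478.] [149.  24.] 8 bgr [105. 119. 125.]
drawer/white [316. 202.] 5415 z 0.046 0.105 rect [524. -53.] [353. 109.] 87 bgr [204. 209. 208.]
```

```bash
python3 - <<'E'
import cv2
a=cv2.resize(cv2.imread("pics/scene0.png")[150:290,110:290],None,fx=3,fy=3,interpolation=cv2.INTER_CUBIC);cv2.imwrite("pics/crop.png",a)
E
```

```text
(no output)
```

View pics/crop.png

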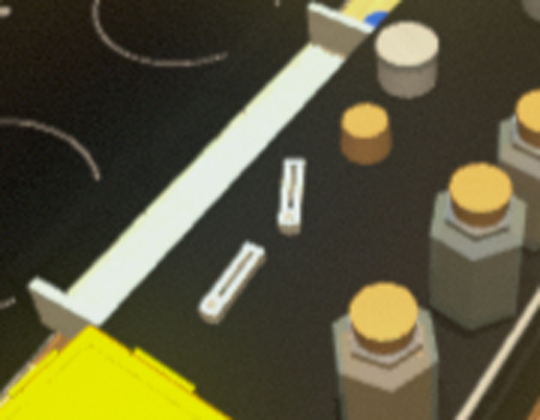

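The crop confirms the choice: one lone tan stopper, two white clips and the white tin. Heights and sizes match what was given (stopper top 152 mm, clips 61×15 mm, tin to stopper about 77 mm), and the deck measures 660×250 mm. I'll sweep with closed fingers, leaning the tool 12° so its body stays clear of the jars.

```bash
cat > arm.py <<'E'
from bench import *
import numpy as np
from scipy.spatial.transform import Rotation as Ro
O=np.array([.553,-.055,0]); a=np.radians(-2.63)   # shelf frame in world
S=Ro.from_euler('z',a); L=np.radians(12)
zt=np.array([np.sin(L),0,-np.cos(L)]); yt=np.array([0,1.,0])
q=(S*Ro.from_matrix(np.c_[np.cross(yt,zt),yt,zt])).as_quat()[[3,0,1,2]]
def tip(lx,ly,z): return O+S.apply(np.array([lx,ly,z])-.008*zt)   # TCP for a fingertip point in shelf frame
def rep(m): s=state(); print(m,round(s["time"],2),s["ee_pos"].round(3),s["ft_force"].round(1))
def sweep(lx,ly,end=-.025):
    move_l(tip(lx,ly,.26),.3); move_l(tip(lx,ly,.127),.15); rep("down")
    move_l(tip(end,ly,.127),.07); rep("swept"); move_l(tip(end,ly,.26),.25)
E
python3 - <<'E'
from arm import *
import cv2
close()
move_to(tip(-.06,.03,.32),q); rep("ready"); print(state()["joint_pos"].round(2))
sweep(.108,.034)
move_l(tip(-.12,.034,.30),.3)
cv2.imwrite("pics/s1.png",get_image("side")["frame"])
E
```

```text
ready 3.84 [ 0.493 -0.022  0.328] [-0.4  1.2  0.2]
[-0.12 -0.34  1.47  0.02  1.81 -1.64]
down 5.62 [ 0.661 -0.026  0.137] [ 0.   0.4 -0.5]
swept 7.67 [ 0.528 -0.02   0.135] [ 0.   1.1 -0.4]
```

View pics/s1.png

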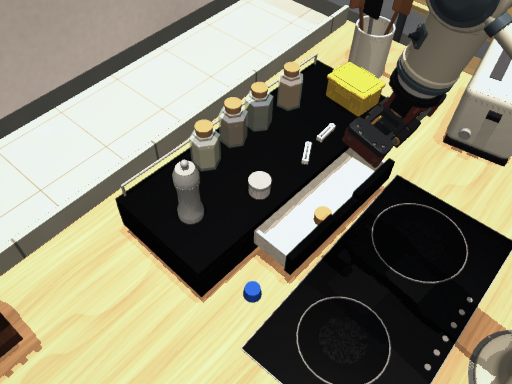

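The stopper now lies in the drawer at (323,214). The tin at (260,185) and the jars haven't moved. Next, the clips.

```bash
python3 - <<'E'
from arm import *
import cv2
sweep(.088,-.038)
sweep(.088,-.116)
move_l(tip(-.12,.03,.30),.3); 
for n in("side","scene"):
    d=get_image(n); np.savez(n+"2.npz",**{k:d[k] for k in("frame","depth","camera_matrix","view")})
    cv2.imwrite(f"pics/{n}2.png",d["frame"])
rep("end")
E
```

```text
down 10.82 [ 0.638 -0.097  0.137] [0.3 0.7 0.7]
swept 12.58 [ 0.525 -0.092  0.135] [ 0.7  0.2 -0.5]
down 14.91 [ 0.634 -0.175  0.137] [-0.2 -0.3  0. ]
swept 16.68 [ 0.521 -0.17   0.135] [-0.2 -0.1  0.3]
end 18.2 [ 0.433 -0.02   0.306] [-0.4 -0.2 -0.2]
```

View pics/side2.png

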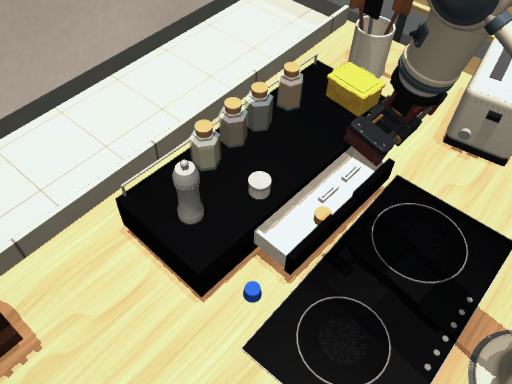

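View pics/scene2.png

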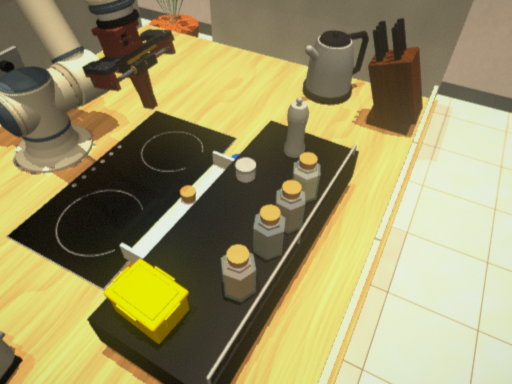

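All three lie in the drawer: the clips at side (328,193) and (351,174), lying flat, and the stopper at (323,214). Nothing on the deck has moved. Now to shut the drawer.

```bash
python3 - <<'E'
from arm import *
import cv2
move_l(tip(-.165,0,.2),.2); move_l(tip(-.165,0,.068),.15); rep("down")
move_l(tip(-.03,0,.068),.06); rep("push")
for lx in np.arange(-.022,.006,.002):
    move_l(tip(lx,0,.068),.02); f=state()["ft_force"]; print(round(lx,3),f.round(1))
    if f[0]<-12: break
hold(.3); rep("stop")
move_l(tip(-.12,0,.068),.1); move_l(tip(-.15,0,.25),.2)
d=get_image("side");cv2.imwrite("pics/side3.png",d["frame"])
np.savez("side3.npz",**{k:d[k] for k in("frame","depth","camera_matrix","view")});rep("end")
E
```

```text
down 19.95 [ 0.387 -0.047  0.077] [ 0.1 -0.4  0.4]
push 22.35 [ 0.521 -0.054  0.076] [-0.7  0.2 -0.8]
-0.022 [ 0.1  0.1 -0.6]
-0.02 [ 0.3 -0.2  0.5]
-0.018 [-0.5  0.4 -0.2]
-0.016 [-0.3  0.   0.7]
-0.014 [ 0.1 -0.1  0.4]
-0.012 [-0.5 -0.6 -0.6]
-0.01 [ 0.1  0.  -0.2]
-0.008 [-6.8  0.1  3.5]
-0.006 [-16.5   1.    9.4]
stop 25.2 [ 0.543 -0.055  0.076] [-15.3   1.4   8.5]
end 27.62 [ 0.401 -0.048  0.256] [ 0.1  0.5 -0. ]
```

View pics/side3.png

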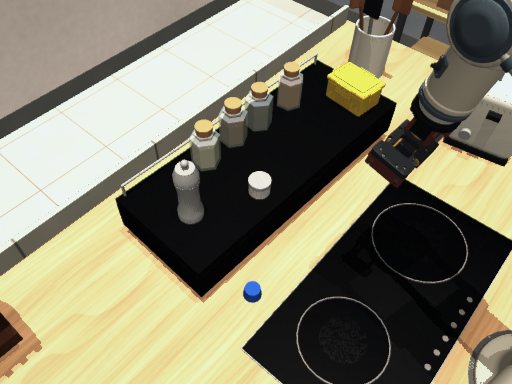

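The picture shows the drawer front flush with the shelf edge, from about (270,245) to (385,150). The tin, jars, mill and container are where they were, and the push hit a hard stop at the expected shut position. Handing in.

```bash
python3 -c "
from bench import *
print(job_done())"
```

```text
the job is handed in; nothing more can be done
None
```

I swept both clips and the tan stopper into the drawer and pushed it fully shut; the jars, mill, container and tin show no movement in the images, and I handed the job in at about 28 s of the 56 s limit (no verdict was returned).

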